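# Clip down the lid of a specimen transport box in opposite-corner order

## Task

The specimen transport box is packed and its lid is on: snap its four orange clips shut over the rim. So that the gasket seats evenly, work in opposite-corner order: close any clip first, then the one diagonally across from it, and only then the other two. Leave the box about where it stands, and do not disturb the jar and the dish beside it.

Things in the scene. Friction and masses are not known exactly. Their poses are not given: they have to be found in the camera images.
- box: Packed transport box: blue tub, white lid with clear window already on. 132 mm along x, 192 along y, 90 high; about 3 kg, free to slide. Origin: centre of underside; x to its back (away from the robot, turned up to 0.6 rad), y to its left. Orange clips are hinged on the lid's long edges (x = -66 and +66 mm), two on each, near the corners; shut, they hang down and hook under the tub's rim.
- clip_fl (a joint): Front left clip, rad: 0 = shut, hanging straight down; 1.57 = sticking out level; 2.1 = fully open. Starts 1.3 to 1.9. Swings with light friction and stays where left; from 0.38 to 0.2 its hook resists against a sprung bead (push the tab inward with 2 to 4 N), below 0.17 it snaps shut to under 0.1. Hinge along the box's y, middle at x, y, z = -70, +55, 86 mm in the box's frame. Plate 48 mm wide, 4 thick.
- clip_fl_tab (a point): Point on the outer face of the front left clip's plate (the upper face while it is open), mid-width, on the ribbed thumb tab: 37 mm along the plate from the hinge line. The plate is 44 mm long and its tab flares outward: when shut, this point stands 8 mm and the tab's end 10 mm outside the hinge line, the hinge barrel 4 mm. Pressing down on the open tab swings the clip down; push the tab inward to snap it.
- clip_fr (a joint): Front right clip, rad: 0 = shut, hanging straight down; 1.57 = sticking out level; 2.1 = fully open. Starts 1.3 to 1.9. Swings with light friction and stays where left; from 0.38 to 0.2 its hook resists against a sprung bead (push the tab inward with 2 to 4 N), below 0.17 it snaps shut to under 0.1. Hinge along the box's y, middle at x, y, z = -70, -55, 86 mm in the box's frame. Plate 48 mm wide, 4 thick.
- clip_fr_tab (a point): Point on the outer face of the front right clip's plate (the upper face while it is open), mid-width, on the ribbed thumb tab: 37 mm along the plate from the hinge line. The plate is 44 mm long and its tab flares outward: when shut, this point stands 8 mm and the tab's end 10 mm outside the hinge line, the hinge barrel 4 mm. Pressing down on the open tab swings the clip down; push the tab inward to snap it.
- clip_bl (a joint): Back left clip, rad: 0 = shut, hanging straight down; 1.57 = sticking out level; 2.1 = fully open. Starts 1.3 to 1.9. Swings with light friction and stays where left; from 0.38 to 0.2 its hook resists against a sprung bead (push the tab inward with 2 to 4 N), below 0.17 it snaps shut to under 0.1. Hinge along the box's y, middle at x, y, z = +70, +55, 86 mm in the box's frame. Plate 48 mm wide, 4 thick.
- clip_bl_tab (a point): Point on the outer face of the back left clip's plate (the upper face while it is open), mid-width, on the ribbed thumb tab: 37 mm along the plate from the hinge line. The plate is 44 mm long and its tab flares outward: when shut, this point stands 8 mm and the tab's end 10 mm outside the hinge line, the hinge barrel 4 mm. Pressing down on the open tab swings the clip down; push the tab inward to snap it.
- clip_br (a joint): Back right clip, rad: 0 = shut, hanging straight down; 1.57 = sticking out level; 2.1 = fully open. Starts 1.3 to 1.9. Swings with light friction and stays where left; from 0.38 to 0.2 its hook resists against a sprung bead (push the tab inward with 2 to 4 N), below 0.17 it snaps shut to under 0.1. Hinge along the box's y, middle at x, y, z = +70, -55, 86 mm in the box's frame. Plate 48 mm wide, 4 thick.
- clip_br_tab (a point): Point on the outer face of the back right clip's plate (the upper face while it is open), mid-width, on the ribbed thumb tab: 37 mm along the plate from the hinge line. The plate is 44 mm long and its tab flares outward: when shut, this point stands 8 mm and the tab's end 10 mm outside the hinge line, the hinge barrel 4 mm. Pressing down on the open tab swings the clip down; push the tab inward to snap it.
- green_jar_mid (a point): Bystander: specimen jar with a green lid, 90 mm across, 111 mm high; this point is at its centre, half-way up. To the left of the box.
- dish_mid (a point): Bystander: closed petri dish with red contents, 90 mm across, 15 mm high; this point is at its centre. To the right of the box.

How it is judged:
On the way:
1. two diagonally opposite clips are shut (angle under 0.13 rad) while the other two are still open (over 0.5 rad) (((value of joint each of clip_fl, clip_br below 0.13 rad and value of joint each of clip_fr, clip_bl above 0.5 rad) or (value of joint each of clip_fl, clip_br above 0.5 rad and value of joint each of clip_fr, clip_bl below 0.13 rad))), for 0.2 s.
At the end, for the whole second after the job is handed in: All four clips are shut (each angle under 0.13 rad); the box stands level (within 0.05 rad), at rest (under 0.02 m/s), within 50 mm of where it began (value of joint each of clip_fl, clip_fr, clip_bl, clip_br below 0.13 rad and linear speed of box below 0.02 m/s and angle between box's own z axis and vertical below 0.05 rad and distance of box from where it was at the start of the episode below 0.05 m); the robot touches nothing.
It fails at once if two clips that are not diagonal are shut while the other two are still open ((value of joint each of clip_fl, clip_fr below 0.13 rad and value of joint each of clip_bl, clip_br above 0.5 rad) or (value of joint each of clip_fl, clip_bl below 0.13 rad and value of joint each of clip_fr, clip_br above 0.5 rad) or (value of joint each of clip_fl, clip_bl above 0.5 rad and value of joint each of clip_fr, clip_br below 0.13 rad) or (value of joint each of clip_fl, clip_fr above 0.5 rad and value of joint each of clip_bl, clip_br below 0.13 rad)).
It fails at once if the box is shoved more than 50 mm (distance of box from where it was at the start of the episode above 0.05 m).
It fails at once if the jar or the dish is moved more than 30 mm (distance of any of green_jar_mid, dish_mid from where it was at the start of the episode above 0.03 m).
It also fails if it takes over 56 s, if anything falls off the work surface, if the arm or the gripper's body presses on something with over 40 N, if the wrist force passes 120 N, or if a joint passes its speed limit or range.

## Robot

A 6-joint arm with a two-finger parallel gripper is mounted at the origin on a cart in front of the work surface, level with it; the furniture and walls round the work are solid. World frame = base frame: x ahead of the robot, y to its left, z up, the work surface at z = 0. Lengths are in m, angles in rad, forces in N, time in s.
With the tool pointing down it reaches from about 0.325 to 0.925 m from the base axis. Payload 3.1 kg.
Tool frame: the origin (TCP) lies at the very end of the fingers, on their centre line; the grasp point (between the pads) lies 19 mm behind it; z points along the fingers, y is the line along which they close (so a half turn about z gives the same grasp; the last joint's range is limited). The gripper opens to 85 mm and grips with 20 to 120 N. Pads are 22 mm wide; open, the fingers measure 114 mm over their backs; the gripper's body (76 mm by 85 mm) begins 54 mm behind the grasp point. The pads swing forward as they close: fully open they stand 13 mm farther back than shut.
Start: joints at [1.18, 0.217, 1.613, -0, 1.311, -0.112], TCP at [0.172, 0.601, 0.231] pointing down, gripper open.
Joint ranges: [-2.75, 2.75], [-0.78, 2.1], [0.31, 2.55], [-1.13, 4.27], [0.13, 2.63], [-2.58, 2.58]. Speed limits (rad/s): [2.79, 2.79, 3.14, 3.14, 3.14, 3.14].

## Interface

Orientations are given as a unit quaternion [w, x, y, z].
In Python, from workcell import * gives the robot as it stands.
- The arm moves only by the tool move_arm, never from a script. Its argument "series" is a list that holds one entry, the list of rows, each a list of 7 numbers: the shift along the tool's x, y, z in cm, then the turn, a rotation vector about the tool's x, y, z in rad, then the opening, from 0 (shut) to 1 (fully open). In form: [[[tx, ty, tz, rx, ry, rz, grip], ...]]. A call has 1 to 5 rows; each row shifts and turns the commanded pose from where the row before left it, along the tool's axes as they then stand; what a row does not reach is not made up. A row lasts 1/12 s, in which the tool goes at most 41.7 mm and 7.16 degrees, less where a joint would pass 70% of its speed; a pose out of reach is approached as far as the arm can. A call is refused whole if a number of a shift passes 4.17 or a number of a turn 0.125, either way. A call with a gripper value outside its range is refused whole. The fingers move at their own pace and stop on an object; the grip force is fixed at half the most. Time passes only in rows, so rows that do not move let the fingers close. It gives the time, the measured TCP pose, the force, the opening and the grip force at its end, in the units of the state.
- observe(): the state, without advancing time (a new reading comes with each control period).
- camera(name): name is "side" or "top"; returns (picture, depth): 400x640x3 uint8, red, green, blue; 400x640 float32, m along the optical axis (not along the pixel's ray), 0 where there is no reading.
- calibration(name): a dict with "vertical_fov" (degrees; the focal length in pixels is half the picture's height over the tangent of half this angle, whatever the lens; pixels are square), "cx", "cy" (the principal point, pixels), "k1" (the pictures are not rectified: a ray, as slopes to the right and down, at radius r is drawn at 1 + k1 r^2 times it, then the intrinsics apply), "xyz" and "attitude" of the camera in the world. Camera axes: x right, y down, z forward; pixel columns grow to the right and rows downward; lengths in m; the calibration is good to about 2 mm. A picture is of the moment at which its call begins. calibration takes no time and is no camera call.
- finish_job(): hands the job in; it is judged then, once.
The state is a dict: "time": time; "joint_pos": joint angles; "joint_velocities": joint speeds; "effort": joint torques, N m; "ee_pos": TCP position; "orientation": TCP orientation; "contact_force": force on the tool from outside, world axes, zero at the start; "torque": the same for the moment, N m; "grip_width": finger opening in m; "gripper_force": force on a finger pad.
Only numpy, scipy, OpenCV 4.12 (cv2) and the standard library are available. Lean on these libraries where they do the work, as an engineer would, in place of code of your own. Each camera call takes 0.05 s, during which the arm holds its last target. There are 200 camera calls.

## Working session

There is one attempt and no reset: what is moved stays moved. The work goes in short steps, Python scripts to look and compute and a tool call to move; the robot and the scene stay as the last step left them, time stands still between calls to the robot, and variables do not carry over. Pictures are saved under pics/ and viewed, at most 10 in all, crops included, and the job is handed in when it is done.

Besides the shell and the picture viewer there is one more tool, called after "Request:" as a command line: name --argument value ..., lists and objects as JSON in quotes. move_arm: Moves the arm, as the interface text tells. Its arguments: {"type":"object","properties":{"series":{"type":"array"}},"required":["series"]}

```bash
mkdir -p pics; ls; cat > h.py <<'E'
import numpy as np, cv2
from workcell import *
from scipy.spatial.transform import Rotation as R
def setup(n):
    c=calibration(n); f=200/np.tan(np.radians(c["vertical_fov"])/2)
    q=np.array(c["attitude"],float)
    Rm=R.from_quat(q[[1,2,3,0]]).as_matrix() if q.size==4 else q.reshape(3,3)
    return c,f,Rm
def rays(n,uv):
    c,f,Rm=setup(n); uv=np.atleast_2d(np.asarray(uv,float))
    d=(uv-[c["cx"],c["cy"]])/f; u=d.copy()
    for _ in range(20): u=d/(1+c["k1"]*(u**2).sum(1,keepdims=True))
    return np.array(c["xyz"]),np.c_[u,np.ones(len(u))]@Rm.T
def onz(n,uv,z):
    o,d=rays(n,uv); return o+d*((z-o[2])/d[:,2])[:,None]
def ondepth(n,uv,dep):
    uv=np.atleast_2d(uv); o,d=rays(n,uv); return o+d*dep[uv[:,1].astype(int),uv[:,0].astype(int)][:,None]
E
python3 - <<'E'
from h import *
for n in ("top","side"):
    print(n,calibration(n)); p,d=camera(n); cv2.imwrite(f"pics/{n}0.png",p[:,:,::-1]); np.savez(f"{n}0.npz",p=p,d=d)
    hsv=cv2.cvtColor(p,cv2.COLOR_RGB2HSV)
    m=cv2.inRange(hsv,(5,150,120),(20,255,255))
    k,l,s,c=cv2.connectedComponentsWithStats(m)
    for i in range(1,k):
        if s[i,4]>40:
            ys,xs=np.where((l==i)&(d>0)); P=ondepth(n,np.c_[xs,ys],d)
            print(s[i],c[i].round(),np.median(P,0).round(3),P.min(0).round(3),P.max(0).round(3))
print(observe())
E
```

```text
pics
top {'vertical_fov': 57.35503812580909, 'cx': 320.12265188196204, 'cy': 203.16629221680537, 'k1': -0.04738497417836586, 'xyz': array([0.36567206, 0.00255325, 1.11449169]), 'attitude': array([ 0.04653515, -0.70021076,  0.7107971 , -0.04802978])}
[179 138   7  16  42] [183. 146.] [0.686 0.408 0.065] [ 0.662  0.396 -0.   ] [0.711 0.437 0.072]
[293 145  16  16 196] [301. 152.] [0.656 0.052 0.094] [0.629 0.031 0.084] [0.672 0.076 0.104]
[331 145  16  15 134] [339. 155.] [ 0.643 -0.057  0.086] [ 0.631 -0.078  0.082] [ 0.673 -0.034  0.092]
[145 146  47  20 290] [165. 157.] [0.659 0.473 0.007] [ 0.644  0.402 -0.001] [0.702 0.545 0.068]
[293 207  16  15 225] [300. 214.] [0.474 0.056 0.093] [0.453 0.034 0.084] [0.494 0.076 0.107]
[332 206  17  16 245] [340. 214.] [ 0.472 -0.056  0.09 ] [ 0.451 -0.078  0.084] [ 0.494 -0.033  0.101]
side {'vertical_fov': 45.78555044260314, 'cx': 314.496697790708, 'cy': 194.3903278709549, 'k1': -0.1060285181338965, 'xyz': array([ 0.35890697, -1.24862531,  1.02956872]), 'attitude': array([-0.45125534,  0.89050528, -0.04565947,  0.03583534])}
[308  64  22   7 
[... 805 characters left out ...]
17976894e+00,  2.17687918e-01,  1.61481657e+00,  1.82580933e-06,
        1.31128718e+00, -1.12215251e-01]), 'joint_velocities': array([-9.10400302e-04, -1.12444706e-03, -4.75298903e-03,  1.21049761e-03,
       -4.11008454e-05,  1.38455473e-03]), 'effort': array([-4.75325396e-04, -3.98075759e+01, -3.04969847e+01, -1.95318889e-04,
        4.26575833e-03, -1.34856052e-05]), 'ee_pos': array([0.17170873, 0.60017125, 0.23007073]), 'orientation': array([-2.74604440e-04,  1.38955118e-01,  9.90298069e-01, -1.06466735e-03]), 'contact_force': array([-0.77281627, -0.57283851, -0.4520549 ]), 'torque': array([-0.01972541,  0.04532742, -0.05970597]), 'gripper_force': 0.0, 'grip_width': 0.08532402806801312}
```

```bash
python3 -c "
import cv2,numpy as np
a=cv2.imread('pics/top0.png');b=cv2.imread('pics/side0.png')
cv2.imwrite('pics/both0.png',cv2.resize(np.vstack([a,b]),(480,600)))"
```

```text
(no output)
```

View pics/top0.png

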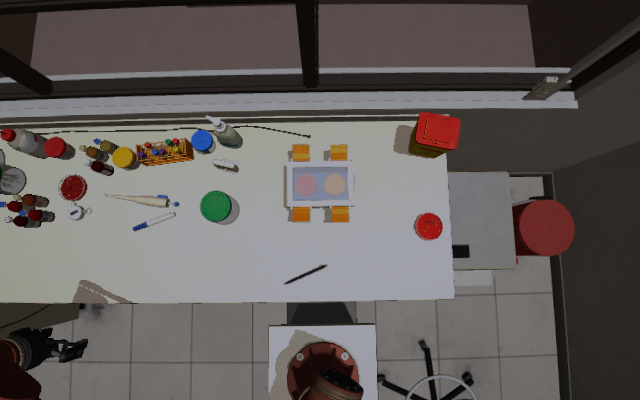

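View pics/side0.png

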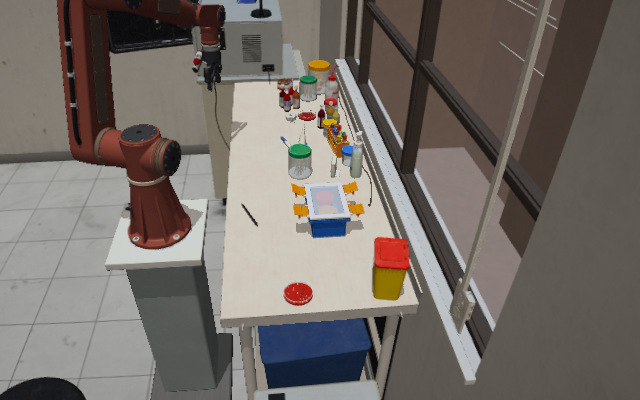

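The top view shows the box at about (320,184), close to square with the world. The clips are at (301,152), (339,155), (300,214) and (340,214), the jar at (216,207) and the dish at (428,226). The side view agrees and shows a window ledge behind the box. Next I'll measure the yaw, the hinge lines and the clearance behind.

```bash
python3 - <<'E'
from h import *
z=np.load("top0.npz"); p,d=z["p"],z["d"]
ys,xs=np.mgrid[0:400,0:640]; uv=np.c_[xs.ravel(),ys.ravel()]
P=ondepth("top",uv,d).reshape(400,640,3)
hsv=cv2.cvtColor(p,cv2.COLOR_RGB2HSV); org=cv2.inRange(hsv,(5,150,120),(20,255,255))>0
m=(P[...,2]>.075)&(P[...,2]<.11)&(abs(P[...,1])<.15)&(P[...,0]>.4)&(P[...,0]<.72)&~cv2.dilate(org.astype(np.uint8),np.ones((3,3))).astype(bool)
m=cv2.morphologyEx(m.astype(np.uint8),cv2.MORPH_OPEN,np.ones((9,9)))
c=max(cv2.findContours(m,0,2)[0],key=cv2.contourArea)[:,0]
W=onz("top",c,.092)[:,:2].astype(np.float32)
print("lid rect",cv2.minAreaRect(W),"z",np.median(P[...,2][m>0]))
for n in ("top","side"):
    z=np.load(n+"0.npz"); pp=z["p"]; o=cv2.inRange(cv2.cvtColor(pp,cv2.COLOR_RGB2HSV),(5,150,120),(20,255,255))
    k,l,s,ce=cv2.connectedComponentsWithStats(o)
    for i in range(1,k):
        Y,X=np.where((l==i)&(z["d"]>0))
        if s[i,4]<90: continue
        Q=ondepth(n,np.c_[X,Y],z["d"])
        Q=Q[Q[:,2]>.07]
        if len(Q)<90 or abs(np.median(Q[:,1]))>.1 or np.median(Q[:,0])<.4: continue
        f=np.polyfit(Q[:,0],Q[:,2],1); print(n,np.median(Q,0).round(3),"slope dz/dx",f[0].round(2))
# obstacles behind and around: max height per cell
for x0 in np.arange(.66,.86,.02):
    r=[]
    for y0 in (-.12,-.06,0,.06,.12):
        q=(abs(P[...,0]-x0)<.01)&(abs(P[...,1]-y0)<.03)&(d>0); r.append(P[...,2][q].max().round(3) if q.any() else None)
    print(round(x0,2),r)
for nm,lo,hi in(("jar",(55,100,60),(80,255,255)),("dish",(0,170,120),(4,255,255))):
    q=cv2.inRange(hsv,lo,hi)>0; q&=(abs(P[...,0]-.5)<.12)&(P[...,2]<.14); print(nm,np.median(P[q],0).round(3))
E
```

```text
lid rect ((0.5616987943649292, -0.002130672335624695), (0.19108115136623383, 0.12728716433048248), 89.17220306396484) z 0.0878277829646219
top [0.656 0.052 0.094] slope dz/dx 0.3
top [ 0.643 -0.057  0.086] slope dz/dx -0.09
top [0.474 0.056 0.093] slope dz/dx -0.46
top [ 0.472 -0.056  0.09 ] slope dz/dx -0.23
side [0.653 0.053 0.092] slope dz/dx 0.27
side [0.472 0.05  0.093] slope dz/dx -0.43
side [ 0.471 -0.059  0.09 ] slope dz/dx -0.2
side [ 0.653 -0.058  0.086] slope dz/dx -0.03
0.66 [np.float64(0.005), np.float64(0.091), np.float64(0.093), np.float64(0.103), np.float64(0.004)]
0.68 [np.float64(0.004), np.float64(0.09), np.float64(0.005), np.float64(0.104), np.float64(0.006)]
0.7 [np.float64(0.005), np.float64(0.003), np.float64(0.005), np.float64(0.005), np.float64(0.006)]
0.72 [np.float64(0.005), np.float64(0.005), np.float64(0.029), np.float64(0.035), np.float64(0.007)]
0.74 [np.float64(0.005), np.float64(0.005), np.float64(0.006), np.float64(0.018), np.float64(0.012)]
0.76 [np.float64(0.152), np.float64(0.153), np.float64(0.152), np.float64(0.152), np.float64(0.153)]
0.78 [np.float64(0.155), np.float64(0.153), np.float64(0.154), np.float64(0.155), np.float64(0.153)]
0.8 [np.float64(0.174), np.float64(0.176), np.float64(0.529), np.float64(0.529), np.float64(0.173)]
0.82 [np.float64(0.18), np.float64(0.181), np.float64(0.527), np.float64(0.527), np.float64(0.528)]
0.84 [np.float64(0.181), np.float64(0.18), np.float64(0.492), np.float64(0.18), np.float64(0.18)]
jar [0.498 0.292 0.109]
dish [ 0.439 -0.332  0.006]
```

Request:
move_arm --series '[[[0,0,0,0,0,-0.093,0],[0,0,0,0,0,-0.093,0],[0,0,0,0,0,-0.093,0],[-1.8,-3.4,0.2,0,0,0,0],[-1.8,-3.4,0.2,0,0,0,0]]]'

```text
time: 0.52
ee_pos: [0.2075, 0.5328, 0.2264]
orientation: [-0.0, -0.002, 1.0, -0.0]
contact_force: [1.5, 0.3, 0.1]
grip_width: 0.026
gripper_force: 0.0
```

Request:
move_arm --series '[[[-1.77,-3.42,0.2,0,0,0,0],[-1.77,-3.42,0.2,0,0,0,0],[-1.77,-3.42,0.2,0,0,0,0],[-1.77,-3.42,0.2,0,0,0,0],[-1.77,-3.42,0.2,0,0,0,0]]]'

```text
time: 0.93
ee_pos: [0.2966, 0.36, 0.2167]
orientation: [-0.0, -0.0, 1.0, -0.0]
contact_force: [1.2, 0.1, 0.0]
grip_width: 0.0002
gripper_force: 0.0
```

Request:
move_arm --series '[[[-1.77,-3.42,0.2,0,0,0,0],[-1.77,-3.42,0.2,0,0,0,0],[-1.77,-3.42,0.2,0,0,0,0],[-1.77,-3.42,0.2,0,0,0,0],[-1.77,-3.42,0.2,0,0,0,0]]]'

```text
time: 1.35
ee_pos: [0.3851, 0.1891, 0.207]
orientation: [-0.0, -0.0, 1.0, 0.0]
contact_force: [1.1, 0.3, 1.1]
grip_width: -0.0
gripper_force: 0.0
```

Request:
move_arm --series '[[[-1.77,-3.42,0.2,0,0,0,0],[-1.77,-3.42,0.2,0,0,0,0],[-1.77,-3.42,0.2,0,0,0,0],[-1.77,-3.42,0.2,0,0,0,0],[0,0,0,0,0,0,0]]]'

```text
time: 1.77
ee_pos: [0.4582, 0.0486, 0.1992]
orientation: [0.001, 0.003, 1.0, -0.002]
contact_force: [0.3, 0.8, -0.5]
grip_width: -0.0003
gripper_force: 0.0
```

Request:
move_arm --series '[[[0,0.2,2.1,0,0,0,0],[0,0,2.1,0,0,0,0],[0,0,2.1,0,0,0,0],[0,0,2.0,0,0,0,0],[0,0,0,0,0,0,0]]]'

```text
time: 2.18
ee_pos: [0.4514, 0.0565, 0.1118]
orientation: [-0.005, -0.0, 1.0, 0.0]
contact_force: [-0.9, -0.1, -0.3]
grip_width: -0.0002
gripper_force: 0.0
```

Request:
move_arm --series '[[[0,0,0.8,0,0,0,0],[0,0,0.8,0,0,0,0],[0,0,0.8,0,0,0,0],[0,0,0.8,0,0,0,0],[0,0,0.8,0,0,0,0]]]'

```text
time: 2.6
ee_pos: [0.457, 0.0562, 0.0765]
orientation: [0.001, -0.0, 1.0, -0.0]
contact_force: [0.3, -0.1, 1.8]
grip_width: -0.0002
gripper_force: 0.6
```

Pressing lightly. I'll continue down to z = 0.042.

Request:
move_arm --series '[[[0,0,0.8,0,0,0,0],[0,0,0.8,0,0,0,0],[0,0,0.8,0,0,0,0],[0,0,0.8,0,0,0,0],[0,0,0.2,0,0,0,0]]]'

```text
time: 3.02
ee_pos: [0.4543, 0.0562, 0.0404]
orientation: [-0.002, -0.0, 1.0, 0.0]
contact_force: [-0.7, -0.3, -0.8]
grip_width: 0.0001
gripper_force: 0.0
```

Request:
move_arm --series '[[[-0.3,0,0,0,0,0,0],[-0.3,0,0,0,0,0,0],[-0.3,0,0,0,0,0,0],[0,0,0,0,0,0,0]]]'

```text
time: 3.35
ee_pos: [0.4599, 0.0563, 0.0397]
orientation: [-0.006, -0.0, 1.0, 0.0]
contact_force: [-4.1, -0.2, -3.9]
grip_width: 0.0002
gripper_force: 2.5
```

Request:
move_arm --series '[[[-0.2,0,0,0,0,0,0],[-0.2,0,0,0,0,0,0],[-0.2,0,0,0,0,0,0],[0,0,0,0,0,0,0]]]'

```text
time: 3.68
ee_pos: [0.4708, 0.0562, 0.0423]
orientation: [-0.001, -0.0, 1.0, 0.0]
contact_force: [-3.1, -1.0, -1.2]
grip_width: 0.0
gripper_force: 1.5
```

```bash
python3 - <<'E'
from h import *
s=observe(); print(s["ee_pos"],s["contact_force"])
p,d=camera("side"); cv2.imwrite("pics/s1.png",cv2.resize(p[140:260,240:400,::-1],(800,600),interpolation=cv2.INTER_CUBIC))
E
```

```text
[0.47076845 0.05615716 0.04234187] [-3.11849653 -0.98268137 -1.24895133]
```

View pics/s1.png

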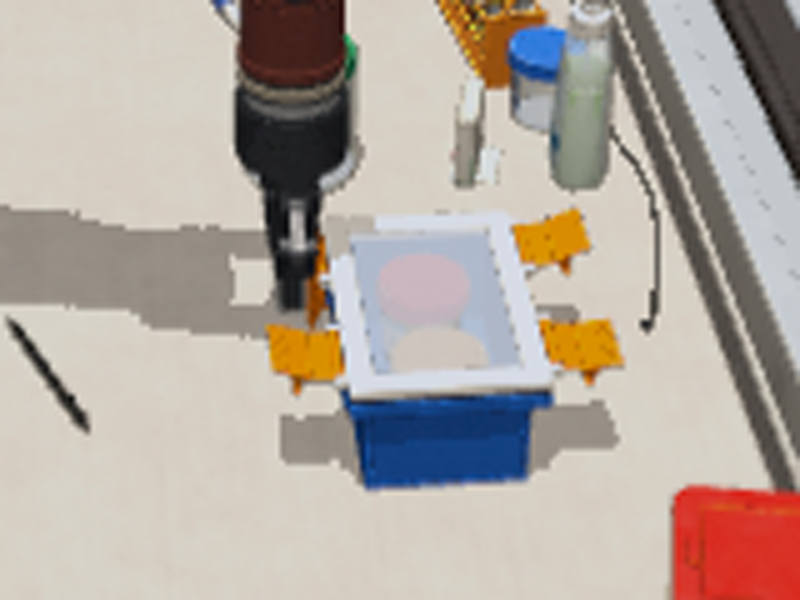

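The FL clip at crop (318,280) hangs almost vertical against the finger, and the other three are still open. I'll push a bit more.

Request:
move_arm --series '[[[-0.15,0,0,0,0,0,0],[-0.15,0,0,0,0,0,0],[0,0,0,0,0,0,0]]]'

```text
time: 3.98
ee_pos: [0.4712, 0.0562, 0.0421]
orientation: [-0.004, -0.0, 1.0, -0.0]
contact_force: [-9.5, -0.9, 5.5]
grip_width: 0.0
gripper_force: 5.1
```

Request:
move_arm --series '[[[-0.15,0,0,0,0,0,0],[-0.15,0,0,0,0,0,0],[0,0,0,0,0,0,0]]]'

```text
time: 4.23
ee_pos: [0.4716, 0.0562, 0.0419]
orientation: [-0.007, -0.0, 1.0, -0.0]
contact_force: [-15.3, -0.0, 11.9]
grip_width: -0.0003
gripper_force: 8.8
```

Stiff with no travel, so it has probably snapped shut against the stop. I'll back off and check.

Request:
move_arm --series '[[[1.0,0,0,0,0,0,0],[1.0,0,0,0,0,0,0],[1.0,0,-2,0,0,0,0],[0,0,-4,0,0,0,0],[0,0,-4,0,0,0,0]]]'

```text
time: 4.65
ee_pos: [0.4456, 0.0561, 0.1425]
orientation: [-0.0, -0.0, 1.0, 0.0]
contact_force: [1.9, -0.4, 0.1]
grip_width: 0.0001
gripper_force: 0.0
```

```bash
python3 - <<'E'
from h import *
s=observe(); print(s["ee_pos"],s["contact_force"])
p,d=camera("side"); cv2.imwrite("pics/s2.png",cv2.resize(p[160:250,270:390,::-1],(800,600),interpolation=cv2.INTER_CUBIC))
ys,xs=np.mgrid[160:250,270:390]; uv=np.c_[xs.ravel(),ys.ravel()]; P=ondepth("side",uv,d)
o=(cv2.inRange(cv2.cvtColor(p,cv2.COLOR_RGB2HSV),(5,150,100),(20,255,255))>0)[160:250,270:390].ravel()&(P[:,2]>.03)
k=o&(P[:,0]<.56)&(P[:,1]>0); print(np.c_[uv[k],(P[k]*1000).round()][::4])
for a in (P[:,0]<.56,P[:,0]>.56):
    for b in (P[:,1]>0,P[:,1]<0): Q=P[o&a&b]; print(np.median(Q,0).round(3))
E
```

```text
[0.44563313 0.05612981 0.14246003] [ 1.91545478 -0.44932745  0.05185057]
[[303. 187. 491.  68.  93.]
 [303. 189. 491.  64.  87.]
 [304. 191. 493.  48.  90.]
 [303. 193. 489.  41.  87.]
 [303. 194. 488.  34.  88.]
 [302. 196. 487.  54.  65.]
 [303. 197. 489.  46.  66.]
 [304. 198. 491.  26.  77.]
 [304. 199. 492.  34.  67.]
 [304. 200. 491.  26.  68.]
 [304. 201. 491.  29.  62.]
 [302. 203. 485.  33.  51.]]
[0.488 0.048 0.065]
[ 0.471 -0.058  0.09 ]
[0.654 0.052 0.092]
[ 0.655 -0.061  0.087]
```

View pics/s2.png

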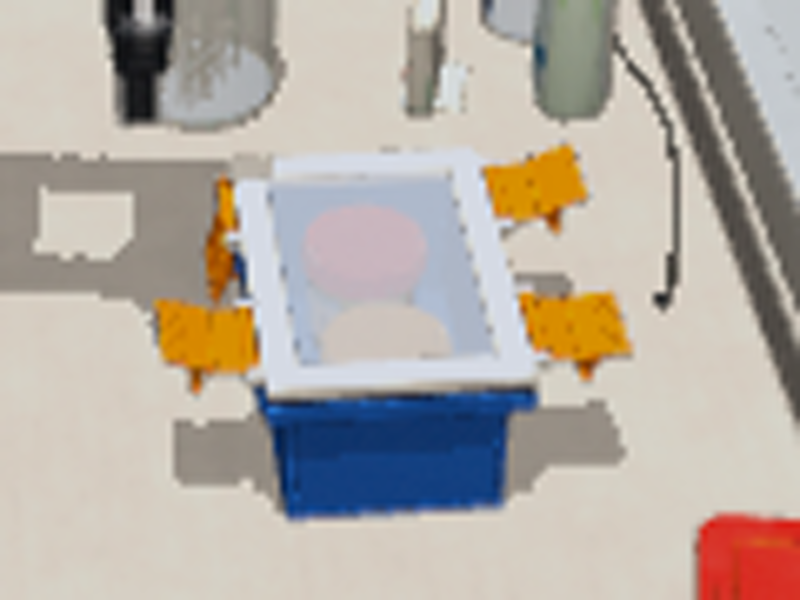

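The FL clip at crop (222,240) lies flat against the rim, with its tab 8 mm out as it should be when shut. The other three are open and the box hasn't moved. Next is BR.

Request:
move_arm --series '[[[-1.6,-0.8,-1.5,0,0,0,0],[-3.2,-1.6,-1.5,0,0,0,0],[-3.2,-1.6,0,0,0,0,0],[-3.2,-1.6,0,0,0,0,0],[-3.2,-1.6,0,0,0,0,0]]]'

```text
time: 5.12
ee_pos: [0.5943, -0.0169, 0.1742]
orientation: [0.003, -0.0, 1.0, -0.0]
contact_force: [-0.6, -0.1, -0.4]
grip_width: 0.0002
gripper_force: 0.0
```

Request:
move_arm --series '[[[-3.2,-1.6,0,0,0,0,0],[-3.2,-1.6,0,0,0,0,0],[-1.6,-1.1,0,0,0,0,0],[0,0,0,0,0,0,0],[0,0,0,0,0,0,0]]]'

```text
time: 5.53
ee_pos: [0.6724, -0.0597, 0.1728]
orientation: [0.001, 0.001, 1.0, -0.0]
contact_force: [-0.2, 0.4, -0.4]
grip_width: 0.0002
gripper_force: 0.0
```

Request:
move_arm --series '[[[0,0,2,0,0,0,0],[0,0,2,0,0,0,0],[0,0,2,0,0,0,0],[0,0,1,0,0,0,0],[0,0,0.8,0,0,0,0]]]'

```text
time: 5.95
ee_pos: [0.6694, -0.0579, 0.0929]
orientation: [-0.001, -0.0, 1.0, 0.0]
contact_force: [0.1, -0.4, -0.9]
grip_width: -0.0002
gripper_force: 0.0
```

Request:
move_arm --series '[[[0,0,0.8,0,0,0,0],[0,0,0.8,0,0,0,0],[0,0,0.8,0,0,0,0],[0,0,0.8,0,0,0,0],[0,0,0.8,0,0,0,0]]]'

```text
time: 6.37
ee_pos: [0.6716, -0.0589, 0.0544]
orientation: [0.001, -0.0, 1.0, -0.0]
contact_force: [0.1, 0.6, 0.2]
grip_width: 0.0001
gripper_force: 0.2
```

Request:
move_arm --series '[[[0,0,0.8,0,0,0,0],[0,0,0.5,0,0,0,0],[0.3,0,0,0,0,0,0],[0.3,0,0,0,0,0,0],[0,0,0,0,0,0,0]]]'

```text
time: 6.78
ee_pos: [0.6654, -0.0589, 0.0414]
orientation: [0.001, -0.0, 1.0, -0.0]
contact_force: [2.2, 0.0, -2.2]
grip_width: -0.0003
gripper_force: 1.0
```

Request:
move_arm --series '[[[0.3,0,0,0,0,0,0],[0.3,0,0,0,0,0,0],[0.2,0,0,0,0,0,0],[0,0,0,0,0,0,0]]]'

```text
time: 7.12
ee_pos: [0.66, -0.0599, 0.0427]
orientation: [0.004, -0.0, 1.0, -0.001]
contact_force: [5.2, -1.6, -4.0]
grip_width: 0.0001
gripper_force: 3.1
```

Request:
move_arm --series '[[[0.2,0,0,0,0,0,0],[0,0,0,0,0,0,0]]]'

```text
time: 7.28
ee_pos: [0.6564, -0.0595, 0.0424]
orientation: [0.002, -0.0, 1.0, -0.001]
contact_force: [2.8, -0.9, -2.6]
grip_width: 0.0002
gripper_force: 1.5
```

Request:
move_arm --series '[[[0.2,0,0,0,0,0,0],[0,0,0,0,0,0,0]]]'

```text
time: 7.45
ee_pos: [0.6522, -0.0589, 0.0417]
orientation: [-0.001, -0.0, 1.0, 0.0]
contact_force: [-0.8, -0.2, 0.1]
grip_width: -0.0002
gripper_force: 0.2
```

Request:
move_arm --series '[[[0.2,0,0,0,0,0,0],[0,0,0,0,0,0,0]]]'

```text
time: 7.62
ee_pos: [0.6497, -0.0586, 0.0411]
orientation: [-0.001, -0.0, 1.0, 0.0]
contact_force: [-0.2, -0.1, -1.0]
grip_width: -0.0001
gripper_force: 0.1
```

The force rose and then dropped, which is the snap. I'll confirm against the stop, then retreat and look.

Request:
move_arm --series '[[[0.2,0,0,0,0,0,0],[0,0,0,0,0,0,0]]]'

```text
time: 7.78
ee_pos: [0.6485, -0.0586, 0.0412]
orientation: [-0.0, -0.0, 1.0, 0.0]
contact_force: [0.5, -0.3, -0.5]
grip_width: 0.0001
gripper_force: 0.1
```

Request:
move_arm --series '[[[-1.0,0,0,0,0,0,0],[-1.0,0,-0.5,0,0,0,0],[0,0,-4,0,0,0,0],[0,0,-4,0,0,0,0],[0,0,-4,0,0,0,0]]]'

```text
time: 8.2
ee_pos: [0.6675, -0.0585, 0.1657]
orientation: [-0.002, -0.0, 1.0, 0.0]
contact_force: [1.6, 0.5, 0.6]
grip_width: 0.0
gripper_force: 0.0
```

```bash
cat > chk.py <<'E'
from h import *
s=observe(); print(s["ee_pos"],s["contact_force"].round(1))
for n in ("side","top"):
    p,d=camera(n); ys,xs=np.mgrid[0:400,0:640]; uv=np.c_[xs.ravel(),ys.ravel()]; P=ondepth(n,uv,d)
    o=(cv2.inRange(cv2.cvtColor(p,cv2.COLOR_RGB2HSV),(5,150,100),(20,255,255))>0).ravel()&(P[:,2]>.03)&(P[:,2]<.12)&(abs(P[:,1])<.1)&(P[:,0]>.42)&(P[:,0]<.7)
    for nm,a in (("f",P[:,0]<.56),("b",P[:,0]>.56)):
        for m,b in (("l",P[:,1]>0),("r",P[:,1]<0)):
            Q=P[o&a&b]
            if len(Q): print(n,nm+m,len(Q),np.median(Q,0).round(3),np.percentile(Q,5,axis=0).round(3),np.percentile(Q,95,axis=0).round(3))
    if n=="side": cv2.imwrite("pics/now.png",cv2.resize(p[160:250,270:390,::-1],(800,600),interpolation=cv2.INTER_CUBIC))
E
python3 chk.py; cp pics/now.png pics/s3.png
```

```text
[ 0.66746962 -0.05846516  0.16572681] [1.6 0.5 0.6]
side fl 47 [0.488 0.05  0.065] [0.483 0.03  0.049] [0.493 0.074 0.092]
side fr 133 [ 0.47  -0.055  0.09 ] [ 0.45  -0.076  0.085] [ 0.49  -0.034  0.097]
side bl 113 [0.653 0.049 0.092] [0.631 0.026 0.086] [0.671 0.071 0.1  ]
side br 24 [ 0.629 -0.065  0.087] [ 0.626 -0.085  0.053] [ 0.634 -0.036  0.093]
top bl 133 [0.655 0.06  0.094] [0.63  0.046 0.087] [0.671 0.073 0.101]
```

View pics/s3.png

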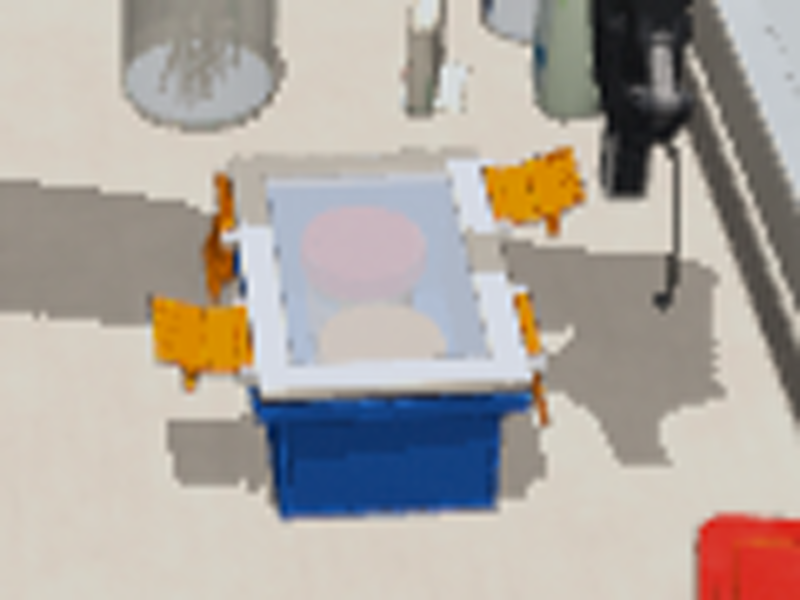

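BR at crop (525,325)–(543,410) is shut, with its tab about 5 mm outside the hinge. FR and BL are open and the box moved about 1–2 mm. Next is BL.

Request:
move_arm --series '[[[0,2.0,0,0,0,0,0],[0,3.0,0,0,0,0,0],[0,3.0,0,0,0,0,0],[0,2.2,0,0,0,0,0],[0,1.0,0,0,0,0,0]]]'

```text
time: 8.72
ee_pos: [0.6679, 0.0562, 0.1656]
orientation: [-0.001, -0.001, 1.0, 0.001]
contact_force: [-0.3, -0.9, 0.0]
grip_width: 0.0002
gripper_force: 0.0
```

Request:
move_arm --series '[[[0,0,2,0,0,0,0],[0,0,2,0,0,0,0],[0,0,1.2,0,0,0,0],[0,0,0.8,0,0,0,0],[0,0,0.8,0,0,0,0]]]'

```text
time: 9.13
ee_pos: [0.6686, 0.0526, 0.0971]
orientation: [-0.001, 0.0, 1.0, -0.0]
contact_force: [-0.8, -0.1, 0.6]
grip_width: 0.0003
gripper_force: 0.3
```

Request:
move_arm --series '[[[0,0,0.8,0,0,0,0],[0,0,0.8,0,0,0,0],[0,0,0.8,0,0,0,0],[0,0,0.8,0,0,0,0],[0,0,0.8,0,0,0,0]]]'

```text
time: 9.55
ee_pos: [0.6692, 0.0531, 0.0579]
orientation: [0.0, -0.0, 1.0, -0.0]
contact_force: [-0.6, -0.1, 0.9]
grip_width: -0.0001
gripper_force: 0.3
```

Request:
move_arm --series '[[[0,0,0.8,0,0,0,0],[0,0,0.8,0,0,0,0],[0.3,0,0,0,0,0,0],[0.3,0,0,0,0,0,0],[0,0,0,0,0,0,0]]]'

```text
time: 9.97
ee_pos: [0.6645, 0.0531, 0.0424]
orientation: [0.003, -0.0, 1.0, -0.0]
contact_force: [4.4, -0.7, -2.7]
grip_width: 0.0
gripper_force: 2.1
```

Request:
move_arm --series '[[[0.3,0,0,0,0,0,0],[0.3,0,0,0,0,0,0],[0,0,0,0,0,0,0]]]'

```text
time: 10.22
ee_pos: [0.6602, 0.0538, 0.0434]
orientation: [0.005, 0.0, 1.0, 0.001]
contact_force: [6.7, 0.8, -4.5]
grip_width: 0.0002
gripper_force: 3.2
```

Request:
move_arm --series '[[[0.2,0,0,0,0,0,0],[0.2,0,0,0,0,0,0],[0,0,0,0,0,0,0]]]'

```text
time: 10.47
ee_pos: [0.6532, 0.0533, 0.043]
orientation: [0.001, -0.0, 1.0, 0.0]
contact_force: [0.7, -0.0, 0.5]
grip_width: -0.0003
gripper_force: 0.6
```

Request:
move_arm --series '[[[0.2,0,0,0,0,0,0],[0.2,0,0,0,0,0,0],[0,0,0,0,0,0,0]]]'

```text
time: 10.72
ee_pos: [0.6479, 0.0532, 0.0422]
orientation: [-0.001, -0.0, 1.0, -0.0]
contact_force: [0.2, -0.4, -0.1]
grip_width: 0.0003
gripper_force: 0.0
```

BL snapped too. Retreating, then over to FR.

Request:
move_arm --series '[[[-1.0,0,0,0,0,0,0],[-1.0,0,-0.5,0,0,0,0],[0,0,-4,0,0,0,0],[0,0,-4,0,0,0,0],[0,0,-4,0,0,0,0]]]'

```text
time: 11.13
ee_pos: [0.6672, 0.0532, 0.1666]
orientation: [-0.003, -0.0, 1.0, 0.0]
contact_force: [0.4, -0.4, 0.6]
grip_width: -0.0001
gripper_force: 0.0
```

Request:
move_arm --series '[[[3.1,-1.6,-0.3,0,0,0,0],[3.1,-1.6,0,0,0,0,0],[3.1,-1.6,0,0,0,0,0],[3.1,-1.6,0,0,0,0,0],[3.1,-1.6,0,0,0,0,0]]]'

```text
time: 11.55
ee_pos: [0.5116, -0.0272, 0.17]
orientation: [-0.001, -0.0, 1.0, 0.0]
contact_force: [0.6, 0.4, 1.1]
grip_width: 0.0
gripper_force: 0.0
```

Request:
move_arm --series '[[[3.1,-1.6,0,0,0,0,0],[3.1,-1.6,0,0,0,0,0],[0,0,0,0,0,0,0],[0,0,0,0,0,0,0],[0,0,0,0,0,0,0]]]'

```text
time: 11.97
ee_pos: [0.4522, -0.0589, 0.1707]
orientation: [0.001, 0.0, 1.0, 0.0]
contact_force: [0.3, 0.2, 0.4]
grip_width: -0.0001
gripper_force: 0.0
```

```bash
python3 chk.py
```

```text
[ 0.45222003 -0.05890207  0.1706934 ] [0.3 0.2 0.4]
side fl 50 [0.486 0.049 0.065] [0.481 0.029 0.047] [0.491 0.071 0.091]
side fr 134 [ 0.468 -0.059  0.09 ] [ 0.449 -0.079  0.085] [ 0.489 -0.036  0.097]
side bl 12 [0.628 0.054 0.089] [0.626 0.04  0.085] [0.631 0.07  0.093]
side br 22 [ 0.629 -0.063  0.088] [ 0.625 -0.08   0.052] [ 0.634 -0.035  0.091]
top fl 52 [0.488 0.057 0.087] [0.48  0.037 0.051] [0.491 0.075 0.091]
top fr 1 [ 0.449 -0.033  0.097] [ 0.449 -0.033  0.097] [ 0.449 -0.033  0.097]
top bl 32 [0.628 0.054 0.088] [0.626 0.034 0.086] [0.631 0.074 0.092]
top br 16 [ 0.628 -0.055  0.09 ] [ 0.628 -0.075  0.086] [ 0.629 -0.036  0.092]
```

View pics/now.png

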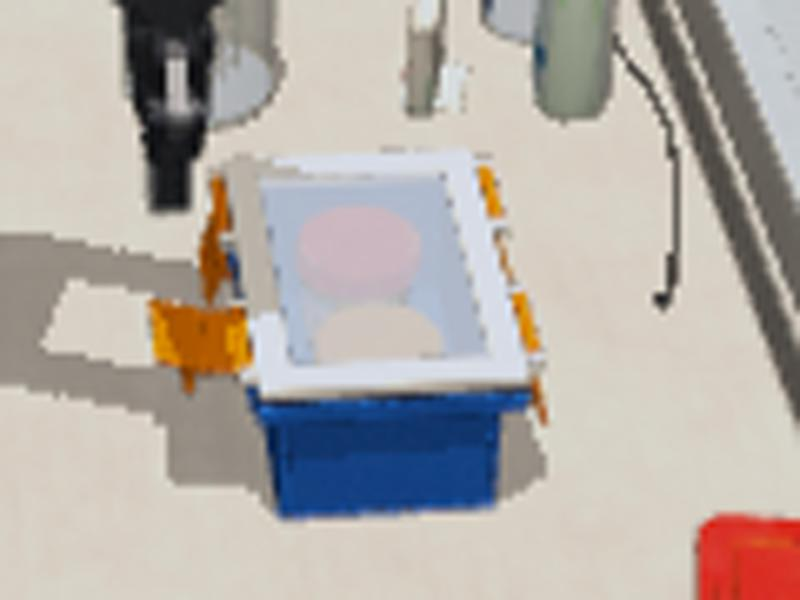

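FL and both back clips (crop (490,190), (525,320)) are shut. Only FR at (200,335) is open, and the finger is above it.

Request:
move_arm --series '[[[0.3,0,2,0,0,0,0],[0,0,2,0,0,0,0],[0,0,2,0,0,0,0],[0,0,0.8,0,0,0,0],[0,0,0.8,0,0,0,0]]]'

```text
time: 12.48
ee_pos: [0.4491, -0.0583, 0.0933]
orientation: [-0.001, -0.001, 1.0, 0.0]
contact_force: [-0.2, -0.2, 0.1]
grip_width: -0.0001
gripper_force: 0.3
```

Request:
move_arm --series '[[[0,0,0.8,0,0,0,0],[0,0,0.8,0,0,0,0],[0,0,0.8,0,0,0,0],[0,0,0.8,0,0,0,0],[0,0,0.8,0,0,0,0]]]'

```text
time: 12.9
ee_pos: [0.4494, -0.059, 0.054]
orientation: [0.0, -0.0, 1.0, -0.0]
contact_force: [0.5, -0.1, 0.8]
grip_width: 0.0002
gripper_force: 0.2
```

Request:
move_arm --series '[[[0,0,0.8,0,0,0,0],[0,0,0.5,0,0,0,0],[-0.3,0,0,0,0,0,0],[-0.3,0,0,0,0,0,0],[-0.3,0,0,0,0,0,0]]]'

```text
time: 13.32
ee_pos: [0.4538, -0.0583, 0.0395]
orientation: [-0.005, -0.001, 1.0, 0.001]
contact_force: [-7.3, -1.7, -4.1]
grip_width: -0.0003
gripper_force: 3.8
```

Request:
move_arm --series '[[[-0.2,0,0,0,0,0,0],[-0.2,0,0,0,0,0,0],[0,0,0,0,0,0,0]]]'

```text
time: 13.57
ee_pos: [0.4593, -0.0582, 0.0398]
orientation: [-0.003, -0.0, 1.0, 0.001]
contact_force: [-2.9, 0.8, -2.3]
grip_width: 0.0001
gripper_force: 1.5
```

Request:
move_arm --series '[[[-0.2,0,0,0,0,0,0],[-0.2,0,0,0,0,0,0],[0,0,0,0,0,0,0]]]'

```text
time: 13.82
ee_pos: [0.467, -0.0591, 0.042]
orientation: [0.001, -0.0, 1.0, -0.0]
contact_force: [-1.9, 0.4, -1.8]
grip_width: -0.0001
gripper_force: 0.8
```

Request:
move_arm --series '[[[-0.2,0,0,0,0,0,0],[0,0,0,0,0,0,0]]]'

```text
time: 13.98
ee_pos: [0.4674, -0.059, 0.0418]
orientation: [-0.001, -0.0, 1.0, -0.0]
contact_force: [-5.6, -0.6, 3.9]
grip_width: -0.0003
gripper_force: 3.3
```

Request:
move_arm --series '[[[-0.2,0,0,0,0,0,0],[0,0,0,0,0,0,0]]]'

```text
time: 14.15
ee_pos: [0.4677, -0.059, 0.0417]
orientation: [-0.003, -0.001, 1.0, -0.0]
contact_force: [-10.1, 0.3, 8.8]
grip_width: -0.0002
gripper_force: 5.8
```

Request:
move_arm --series '[[[1.0,0,0,0,0,0,0],[2.0,0,0,0,0,0,0],[2.0,0,-2,0,0,0,0],[1,0,-4,0,0,0,0],[0,0,-4,0,0,0,0]]]'

```text
time: 14.57
ee_pos: [0.4069, -0.0581, 0.1407]
orientation: [-0.002, 0.0, 1.0, 0.001]
contact_force: [1.7, -0.1, -0.6]
grip_width: -0.0001
gripper_force: 0.0
```

```bash
python3 chk.py; cp pics/now.png pics/s5.png
```

```text
[ 0.4068571  -0.05808967  0.14067862] [ 1.7 -0.1 -0.6]
side fl 42 [0.485 0.053 0.064] [0.481 0.031 0.046] [0.492 0.076 0.09 ]
side fr 55 [ 0.485 -0.06   0.065] [ 0.48  -0.08   0.048] [ 0.491 -0.037  0.09 ]
side bl 9 [0.627 0.054 0.089] [0.625 0.042 0.085] [0.631 0.072 0.094]
side br 19 [ 0.63  -0.064  0.087] [ 0.625 -0.079  0.05 ] [ 0.635 -0.033  0.091]
top fl 53 [0.488 0.057 0.088] [0.48  0.037 0.051] [0.491 0.075 0.09 ]
top fr 2 [ 0.485 -0.044  0.075] [ 0.482 -0.045  0.06 ] [ 0.488 -0.044  0.091]
top bl 31 [0.628 0.055 0.088] [0.626 0.034 0.086] [0.631 0.074 0.092]
top br 16 [ 0.628 -0.055  0.09 ] [ 0.628 -0.075  0.086] [ 0.629 -0.036  0.092]
```

View pics/s5.png

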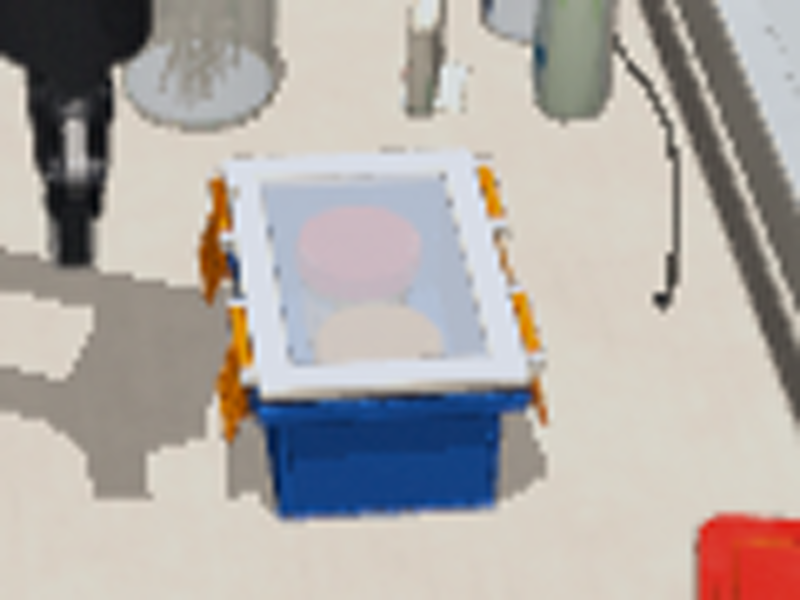

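All four clips hang shut (front at crop (215,240) and (235,380), back at (490,190) and (525,325)). The gripper is clear of everything.

```bash
python3 -c "
from workcell import *
print(finish_job())"
```

```text
the job is handed in; nothing more can be done
None
```

I closed all four clips in opposite-corner order (front left, back right, back left, front right) and handed the job in at about 15 s; the camera shows every clip shut and the box only about 3 mm from where it began, but no verdict was returned.

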